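# Gauge a heel lift with the ratchet thimble

### The job

Check the dark, almost black-brown heel lift on the green bench gauge: lay it on the steel bed, straight edge towards the fence, and slide it gently back under the raised foot until that edge is flush against the fence. Then wind the foot down with the black ratchet knob (clockwise from above, regripping as needed, without leaning on it) until the ratchet has clicked at least three but no more than five times, and let go with the lift nipped. Leave everything else where it lies.

Things in the scene. Friction and masses are not known exactly. Their poses are not given: they have to be found in the camera images.
- dark_lift: heel lift to measure: very dark brown leather D, 65 mm long (x), 67 mm wide (y), 9 to 11 mm thick (to be found out), 30 g, flat on the bench. Origin: middle of its underside, z up. Straight edge: the +x end, x = +32.6 mm; round nose: x = -32.6 mm. From x = 0 to the straight edge its sides are nearly parallel (64 to 67 mm apart); 48 mm apart at x = -21, 30 mm at x = -27
- lift_edge (a point): middle of the dark lift's straight edge, at the underside; axes as the lift's
- gauge: green gauge, fixed. Origin: on the bench below the spindle (knob) axis; z up, x towards its column (open front at -x). Base 182 x 98 mm; top of the steel bed 24 mm above the bench, x = -102 to +32, y = -42 to +42 mm, with a 20 mm anvil on the axis 0.3 mm proud. Round head (37 mm) of the arm on the axis, 68 to 107 mm above the bench; column from x = +40 mm. Bed open to above for x below -20 mm
- bed_front (a point): point on top of the bed, 65 mm in front of the spindle axis: a spot to lay the lift before sliding it back; axes as the gauge's
- back_fence: dark steel fence across the bed behind the anvil, fixed, 12 mm high, 76 mm wide, with two brass thumb screws. Origin and axes as the gauge's; its front face is the plane x = +12 mm
- fence_face (a point): middle of the fence's front face, at bed height; axes as the gauge's (x points into the fence). With the lift home, lift_edge lies here
- foot: round 16 mm steel foot on a spindle that slides on the gauge's axis without turning; it carries thimble and knob. It starts 3 to 7 mm clear of the lift (how far is not measured; this origin, on the axis, is no point of its face) and goes down 14 mm per clockwise turn of the thimble. On the lift, the ratchet slips at 25 to 45 N; the screw holds when let go. A push on the knob goes straight to the lift
- knob_grip (a point): on the axis, at mid height of the black ribbed ratchet knob: 33 mm diameter, from 17 mm below to 15 mm above this point, sinking with the foot. Torque to turn: 0.1 to 0.15 Nm while the foot moves freely; once the foot bears, it climbs to 0.2 Nm and slips: 16 clicks a turn, the torque falling below zero in the second half of each click, then rising again; the thimble stands still
- knob_mark (a point): white index line on the knob's rim, at its lower edge, 16 mm from the axis
- thimble_mark (a point): white index line on the 32 mm thimble's collar just below the knob, 16 mm from the axis. Coincides with knob_mark at the start; each click shifts them by 22.5 degrees: 17.8 mm apart after three clicks, 22.6 mm after four, 26.6 mm after five
- tan_lift: bystander: light tan heel lift, 65 x 69 x 10 mm, flat on the bench; origin under its middle
- brown_lift: bystander: mid-brown, reddish heel lift, 65 x 69 x 10 mm, flat on the bench; origin under its middle
- oil_can: bystander: small brass oil can, 58 mm wide, 125 mm tall; origin under its middle
- thread_spool: bystander: wooden spool of blue thread, 40 mm wide, 50 mm tall; origin under its middle
- felt_marker: bystander: blue felt marker lying on the bench, 131 mm long, 18 mm wide; origin under its middle
Things that resemble listed ones, but are neither listed nor needed, are in the scene too. What is shaped like the dark_lift but yellow is not meant.

How it is judged:
By the outcome, as a careful person would: the job done as asked, in the order asked, and still so for the second after the job is handed in, with the robot touching nothing.
It also fails if it takes over 72 s, if anything falls off the work surface, if the arm or the gripper's body presses on something with over 40 N, if the wrist force passes 120 N, or if a joint passes its speed limit or range.

### The arm

A 6-joint arm with a two-finger parallel gripper is mounted at the origin on a cart in front of the work surface, level with it; the furniture and walls round the work are solid. World frame = base frame: x ahead of the robot, y to its left, z up, the work surface at z = 0. Lengths are in m, angles in degrees, forces in N, time in s.
With the tool pointing down it reaches from about 0.4 to 0.825 m from the base axis. Payload 7 kg.
Tool frame: the origin (TCP) lies on the centre line of the jaws, within the pads' length; the fingertips stand 19 mm ahead of it and the grasp point (between the pads) is the TCP; z points along the fingers, y is the line along which they close (so a half turn about z gives the same grasp; the last joint's range is limited). The gripper opens to 88 mm and grips with 3 to 60 N. Pads are 19 mm wide; open, the fingers measure 130 mm over their backs; the gripper's body (78 mm by 193 mm) begins 47 mm behind the grasp point.
Start: joints at [81.308, 20.546, 0.682, 0, -70.136, -16.507], TCP at [0.287, 0.611, 0.246] pointing down, gripper open.
Joint ranges: [-176.03, 176.03], [-82.01, 121.73], [-58.28, 71.71], [-173.87, 95.51], [-174.79, -0.11], [-173.66, 173.66]. Speed limits (degrees/s): [136.94, 136.94, 172.46, 180, 180, 180].

### API

Orientations are given as [roll, pitch, yaw] about the fixed x, y, z axes, in that order (R = Rz(yaw) Ry(pitch) Rx(roll)).
In Python, from plant import * gives the robot as it stands. The module is installed in compiled form; this text tells all that it offers.
- The arm moves only by the tool play_rows, never from a script. Its argument "deltas" is a list of rows, each a list of 6 numbers: the shift along the world's x, y, z scaled (see below), then the turn, a rotation vector about the world's x, y, z scaled (see below). A call has 1 to 10 rows; each row shifts and turns the commanded pose from where the row before left it; what a row does not reach is not made up. The controller multiplies each number of a shift by 800 mm and each number of a turn by 180 degrees. A row lasts 1/10 s, in which the tool goes at most 50 mm and 8.59 degrees, less where a joint would pass 70% of its speed; a pose out of reach is approached as far as the arm can. A call with a number of a shift or a turn outside -1 to 1 is refused whole. A call with a gripper value outside its range is refused whole. "gripper" is the gripper command: -1 is shut, 1 is fully open, values between are in proportion, set as the call begins (left out, the last holds). The fingers move at their own pace and stop on an object; the grip force is fixed at half the most. Time passes only in rows, so rows that do not move let the fingers close. It gives the time, the measured TCP pose, the force, the opening and the grip force at its end, in the units of the state.
- get_obs(): the state, without advancing time (a new reading comes with each control period).
- snapshot(name): name is "scene" or "top" or "wrist"; returns (picture, depth): 420x560x3 uint8, blue, green, red; 420x560 float32, m along the optical axis (not along the pixel's ray), 0 where there is no reading.
- camera_model(name): a dict with "fx", "fy", "cx", "cy" (pixels), "world_to_cam" (4x4, takes a point from world to camera coordinates). Camera axes: x right, y down, z forward; pixel columns grow to the right and rows downward; lengths in m; the calibration is good to about 2 mm. A picture is of the moment at which its call begins: read the wrist's pose just before it. camera_model takes no time and is no camera call; for the wrist camera it gives the pose at the moment of the call.
- close_job(): hands the job in; it is judged then, once.
The state is a dict: "clock": time; "joint_pos": joint angles; "qvel": joint speeds; "tau": joint torques, N m; "tool_pos": TCP position; "orientation": TCP orientation; "force": force on the tool from outside, world axes, zero at the start; "moment": the same for the moment, N m; "opening": finger opening in m; "gripper_force": force on a finger pad.
Only numpy, scipy, OpenCV 4.12 (cv2) and the standard library are available. Lean on these libraries where they do the work, as an engineer would, in place of code of your own. Each camera call takes 0.05 s, during which the arm holds its last target. There are 200 camera calls.

## Working session

There is one attempt and no reset: what is moved stays moved. The work goes in short steps, Python scripts to look and compute and a tool call to move; the robot and the scene stay as the last step left them, time stands still between calls to the robot, and variables do not carry over. Pictures are saved under pics/ and viewed, at most 10 in all, crops included, and the job is handed in when it is done.

Besides the shell and the picture viewer there is one more tool, called by a JSON object that holds its "method" and its "body". play_rows: Moves the arm, as the interface text tells. Its arguments: {"type":"object","properties":{"deltas":{"type":"array","items":{"type":"array","items":{"type":"number","minimum":-1,"maximum":1}}},"gripper":{"type":"number"}},"required":["deltas"]}

```bash
mkdir -p pics; ls; python3 - <<'E'
from plant import *
import cv2,numpy as np
for n in ("scene","top"):
    p,d=snapshot(n); cv2.imwrite(f"pics/{n}0.png",p); np.save(f"pics/{n}0.npy",d)
    m=camera_model(n); print(n,m["fx"],m["cx"],m["cy"]); print(np.round(m["world_to_cam"],3))
print(get_obs())
a=cv2.imread("pics/scene0.png");b=cv2.imread("pics/top0.png")
E
```

```text
pics
scene 385.4755004352729 279.1321742354907 206.38287693933063
[[ 0.908 -0.418  0.009 -0.489]
 [-0.274 -0.612 -0.742  0.297]
 [ 0.316  0.671 -0.671  0.702]
 [ 0.     0.     0.     1.   ]]
top 488.64405838145683 279.33584000446405 206.57084270756596
[[ 0.02  -1.     0.016  0.085]
 [-0.988 -0.022 -0.152  0.602]
 [ 0.152 -0.012 -0.988  1.122]
 [ 0.     0.     0.     1.   ]]
{'clock': 0.1, 'joint_pos': array([ 8.13085238e+01,  2.05858349e+01,  6.39836928e-01, -1.86377844e-02,
       -7.01353861e+01, -1.65039228e+01]), 'qvel': array([-0.04045238, -0.03509212,  0.08924566,  0.07785103, -0.0340459 ,
       -0.02191255]), 'tau': array([-1.34774891e-03, -5.84164989e+01,  2.93751293e+01,  7.01547056e+00,
        1.01827996e-02, -4.44940827e-05]), 'tool_pos': array([0.28722745, 0.6103937 , 0.24473659]), 'orientation': array([ 1.79916991e+02, -6.32194372e-03, -2.52017400e+01]), 'force': array([-0.72349372, -0.1179837 , -0.47244135]), 'moment': array([-0.02164554, -0.03522181,  0.05723263]), 'gripper_force': 0.0, 'opening': 0.08754833257484478}
```

View pics/top0.png

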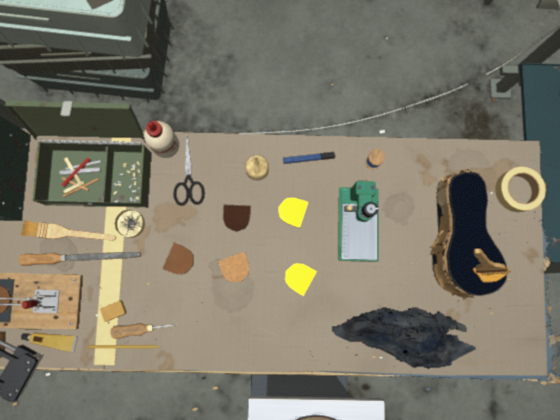

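View pics/scene0.png

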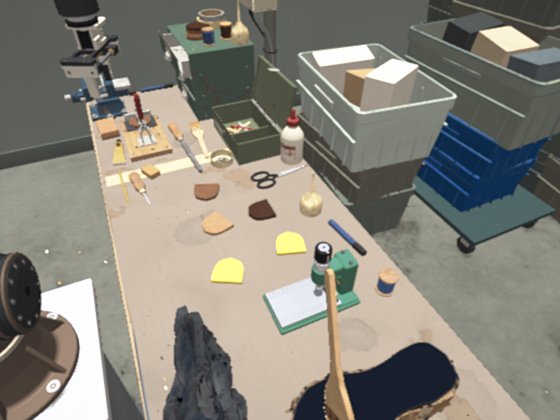

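The top view shows the dark lift at px (237,217) with its straight edge up (+x). The gauge is at about (360,225), column away from the robot and knob at (369,209). The yellow, tan and brown lifts are bystanders. I'll measure these roughly now and refine with the wrist camera.

```bash
cat > h.py <<'E'
from plant import *
import cv2,numpy as np
def ray(m,u,v):
    W=m["world_to_cam"];R=W[:3,:3];c=-R.T@W[:3,3]
    u=np.atleast_1d(u);v=np.atleast_1d(v)
    d=np.c_[(u-m["cx"])/m["fx"],(v-m["cy"])/m["fy"],np.ones(len(u))]@R
    return c,d
def onz(m,u,v,z):
    c,d=ray(m,u,v); return c+d*((z-c[2])/d[:,2])[:,None]
def onz_depth(m,u,v,dep):
    c,d=ray(m,u,v); return c+d*np.atleast_1d(dep)[:,None]
def proj(m,P):
    q=np.atleast_2d(P)@m["world_to_cam"][:3,:3].T+m["world_to_cam"][:3,3]
    return np.c_[m["fx"]*q[:,0]/q[:,2]+m["cx"],m["fy"]*q[:,1]/q[:,2]+m["cy"]]
def biggest(mask):
    cs,_=cv2.findContours(mask.astype(np.uint8),cv2.RETR_EXTERNAL,cv2.CHAIN_APPROX_NONE)
    return max(cs,key=cv2.contourArea)
E
python3 - <<'E'
from h import *
p=cv2.imread("pics/top0.png");d=np.load("pics/top0.npy");m=camera_model("top")
hsv=cv2.cvtColor(p,cv2.COLOR_BGR2HSV)
roi=np.zeros(p.shape[:2],bool);roi[195:240,215:260]=1
c=biggest(roi&(hsv[...,2]<95))[:,0]
P=onz(m,c[:,0],c[:,1],.010); r=cv2.minAreaRect(P[:,:2].astype(np.float32)*1000);print("dark",r,P[:,:2].min(0),P[:,:2].max(0))
g=np.zeros(p.shape[:2],bool);g[170:270,325:395]=1
gm=g&(hsv[...,0]>40)&(hsv[...,0]<95)&(hsv[...,1]>80)
v,u=np.nonzero(gm|(g&(hsv[...,1]<40)&(hsv[...,2]>150)))
Q=onz_depth(m,u,v,d[v,u]); 
for lo,hi in((.01,.022),(.022,.03),(.06,.09),(.09,.13),(.13,.2)):
    s=Q[(Q[:,2]>lo)&(Q[:,2]<hi)]
    if len(s):print(lo,hi,len(s),s.min(0).round(4),s.max(0).round(4), cv2.minAreaRect(s[:,:2].astype(np.float32)*1000))
v,u=np.mgrid[170:270,325:395].reshape(2,-1);Q=onz_depth(m,u,v,d[v,u]);print("zmax",np.sort(Q[:,2])[-20:].round(3))
s=Q[Q[:,2]>.125];print(s.min(0),s.max(0),s.mean(0),len(s))
print("near dark z",np.median(onz_depth(m,c[:,0],c[:,1],d[c[:,1],c[:,0]])[:,2]))
cv2.imwrite("pics/crop1.png",cv2.resize(np.hstack([p[170:270,325:405],p[180:280,210:290]]),None,fx=5,fy=5,interpolation=cv2.INTER_CUBIC))
E
```

```text
dark ((575.7634887695312, 201.69818115234375), (61.76581573486328, 61.57329559326172), 1.3009830713272095) [0.54477042 0.17100071] [0.60638455 0.2331216 ]
0.01 0.022 552 [ 0.4777 -0.1443  0.0104] [ 0.6554 -0.0489  0.022 ] ((566.2695922851562, -95.78070068359375), (94.7807388305664, 177.4214324951172), 89.16197204589844)
0.022 0.03 1322 [ 0.4803 -0.1393  0.022 ] [ 0.6499 -0.0509  0.0296] ((565.1146240234375, -94.71029663085938), (87.8232650756836, 169.21676635742188), 89.43917846679688)
0.06 0.09 40 [ 0.5682 -0.0853  0.0612] [ 0.6469 -0.0743  0.0895] ((607.6182250976562, -80.84352111816406), (79.34962463378906, 7.689283847808838), 6.831122875213623)
0.09 0.13 455 [ 0.5641 -0.1199  0.0909] [ 0.6543 -0.0748  0.1134] ((609.2036743164062, -97.28131103515625), (45.14435958862305, 90.17760467529297), 89.83065795898438)
0.13 0.2 77 [ 0.5736 -0.1133  0.1338] [ 0.5989 -0.0818  0.1683] ((586.8514404296875, -97.57717895507812), (25.339862823486328, 24.777814865112305), 39.076019287109375)
zmax [1.199 1.199 1.199 1.199 1.199 1.199 1.199 1.199 1.199 1.199 1.199 1.199
 1.199 1.199 1.199 1.199 1.199 1.199 1.199 1.199]
[ 0.42227056 -0.11331327  0.13001417] [0.59888815 0.11187656 1.19899757] [ 0.56319724 -0.07225129  0.27353911] 247
near dark z 0.010729769177073578
```

View pics/crop1.png

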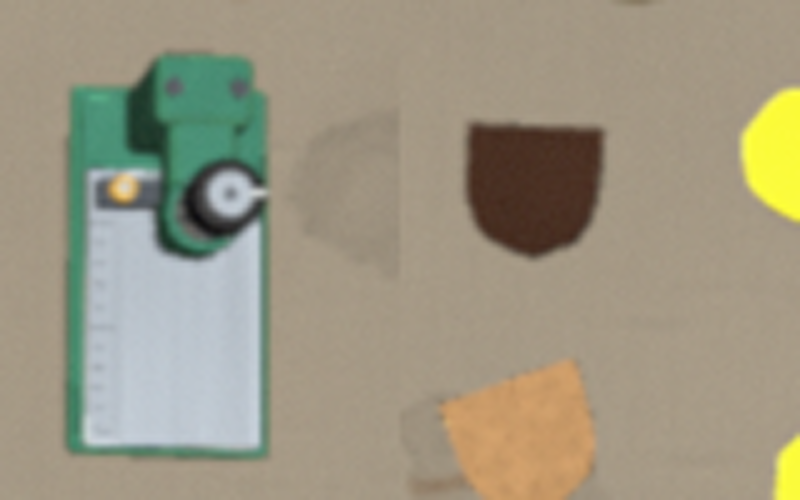

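The crop shows the gauge nearly square to the world axes, with its marks pointing to -y. The dark lift is close to square too. I'll move above the lift for a wrist view.

{"method": "play_rows", "body": {"deltas": [[0.034,-0.05,0,0,0,0.014],[0.034,-0.05,0,0,0,0.014],[0.034,-0.05,0,0,0,0.014],[0.034,-0.05,0,0,0,0.014],[0.034,-0.05,0,0,0,0.014],[0.034,-0.05,0,0,0,0.014],[0.034,-0.05,0,0,0,0.014],[0.034,-0.05,0,0,0,0.014],[0.034,-0.05,0,0,0,0.014],[0.034,-0.05,0,0,0,0.014]], "gripper": 1}}

```text
clock: 1.1
tool_pos: [0.56, 0.2089, 0.2454]
orientation: [180.0, 0.0, 0.1]
force: [1.0, 0.5, 0.2]
opening: 0.0879
gripper_force: 0.0
```

```bash
python3 - <<'E'
from h import *
o=get_obs();print(o["clock"],o["joint_pos"].round(1),o["tool_pos"].round(4),o["orientation"].round(2))
m=camera_model("wrist");p,d=snapshot("wrist");cv2.imwrite("pics/w1.png",p);np.savez("pics/w1.npz",d=d,**m)
W=m["world_to_cam"];print(m["fx"],-W[:3,:3].T@W[:3,3],W[2,:3])
E
```

```text
1.1 [ 39.2  13.3  -9.5  -0.  -67.2  50.9] [0.56   0.2089 0.2454] [1.8e+02 2.0e-02 1.1e-01]
372.00951174117876 [0.63881761 0.20849039 0.38426339] [-0.29502829 -0.00118425 -0.95548778]
```

View pics/w1.png

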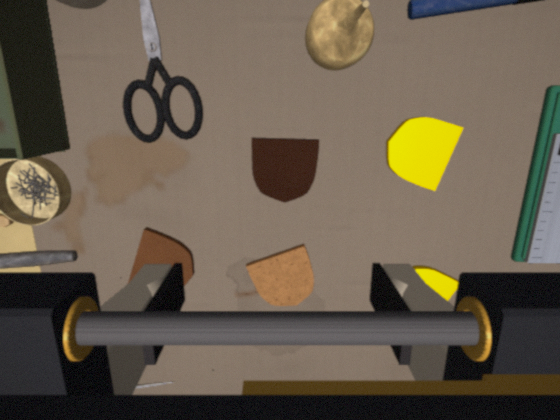

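The wrist view shows the dark lift at px (252..319, 138..200), straight edge at the top, with the gripper below.

```bash
python3 - <<'E'
from h import *
p=cv2.imread("pics/w1.png");m=dict(np.load("pics/w1.npz"));d=m["d"]
roi=np.zeros(p.shape[:2],bool);roi[125:215,240:332]=1
g=p.max(2); c=biggest(roi&(g<75))[:,0]
dz=onz_depth(m,c[:,0],c[:,1],d[c[:,1],c[:,0]])[:,2];print("z",np.median(dz))
b=biggest(cv2.erode((roi&(g<75)).astype(np.uint8),np.ones((9,9))))
mk=np.zeros(p.shape[:2],np.uint8);cv2.drawContours(mk,[b],-1,1,-1);v,u=np.nonzero(mk);z=onz_depth(m,u,v,d[v,u])[:,2];print("top z",z.mean(),z.std())
P=onz(m,c[:,0],c[:,1],.010)[:,:2]*1000
print(cv2.minAreaRect(P.astype(np.float32)),P.min(0),P.max(0))
top=P[P[:,0]>P[:,0].max()-4]; top=top[(abs(top[:,1]-top[:,1].mean())<25)]
f=np.polyfit(top[:,1],top[:,0],1);print("edge slope deg (yaw=-)",np.degrees(np.arctan(f[0])),"x at mid",np.polyval(f,top[:,1].mean()))
bench=onz_depth(m,np.array([230,340]),np.array([230,220]),d[[230,220],[230,340]]);print(bench)
E
```

```text
z 0.009481454729882072
top z 0.011237215176942338 0.024780561690732134
((573.21240234375, 200.90362548828125), (65.00692749023438, 63.74760818481445), 88.6677017211914) [541.32315289 167.98035657] [605.53496059 232.81239727]
edge slope deg (yaw=-) 1.0875818329362925 x at mid 604.5696283551583
[[ 5.06048576e-01  2.59113758e-01  2.76481946e-04]
 [ 5.17109785e-01  1.39339869e-01 -1.35806892e-03]]
```

{"method": "play_rows", "body": {"deltas": [[0.0106,-0.0053,-0.05,0,0,-0.003],[0.0106,-0.0053,-0.05,0,0,-0.003],[0,0,-0.05,0,0,0],[0,0,-0.05,0,0,0],[0,0,-0.05,0,0,0],[0,0,-0.02,0,0,0],[0,0,-0.0105,0,0,0],[0,0,0,0,0,0]], "gripper": 1}}

```text
clock: 1.95
tool_pos: [0.5759, 0.202, 0.0208]
orientation: [179.9, 0.1, -1.1]
force: [0.3, 1.0, 0.3]
opening: 0.0875
gripper_force: 0.0
```

{"method": "play_rows", "body": {"deltas": [[0,0,0,0,0,0],[0,0,0,0,0,0],[0,0,0,0,0,0],[0,0,0,0,0,0],[0,0,0,0,0,0],[0,0,0,0,0,0]], "gripper": -1}}

```text
clock: 2.55
tool_pos: [0.5766, 0.2025, 0.0216]
orientation: [-180.0, -0.0, -1.1]
force: [-0.9, -0.3, 4.5]
opening: 0.0637
gripper_force: 30.0
```

{"method": "play_rows", "body": {"deltas": [[0,0,0.01,0,0,0],[0,0,0.04,0,0,0],[0,0,0.05,0,0,0],[0,0,0.05,0,0,0],[0,0,0.05,0,0,0],[0,0,0.0375,0,0,0],[-0.01,-0.04,0,0,0,0],[-0.01,-0.047,0,0,0,0],[-0.01,-0.047,0,0,0,0],[-0.01,-0.047,0,0,0,0]]}}

```text
clock: 3.55
tool_pos: [0.5436, 0.0561, 0.2116]
orientation: [-180.0, -0.0, -1.1]
force: [0.5, -0.1, -0.7]
opening: 0.0639
gripper_force: 30.0
```

{"method": "play_rows", "body": {"deltas": [[-0.01,-0.047,0,0,0,0],[-0.01,-0.047,0,0,0,0],[-0.01,-0.047,0,0,0,0],[-0.01,-0.04,0,0,0,0],[0,-0.013,0,0,0,0],[0,0,0,0,0,0],[0,0,0,0,0,0]]}}

```text
clock: 4.25
tool_pos: [0.5125, -0.0976, 0.2113]
orientation: [-180.0, -0.0, -1.1]
force: [-0.2, 0.3, -0.3]
opening: 0.064
gripper_force: 30.0
```

```bash
python3 - <<'E'
from h import *
o=get_obs();print(o["clock"],o["joint_pos"].round(1),o["tool_pos"].round(4),o["orientation"].round(2))
m=camera_model("wrist");p,d=snapshot("wrist");cv2.imwrite("pics/w2.png",p);np.savez("pics/w2.npz",d=d,**m)
W=m["world_to_cam"];print(m["fx"],-W[:3,:3].T@W[:3,3],W[2,:3])
E
```

```text
4.25 [ 10.8   7.6 -21.4  -0.  -61.   78.1] [ 0.5125 -0.0976  0.2113] [-1.7999e+02 -1.0000e-02 -1.1100e+00]
372.00951174117876 [ 0.59120496 -0.09975556  0.35022741] [-0.29445407  0.00536109 -0.9556506 ]
```

View pics/w2.png

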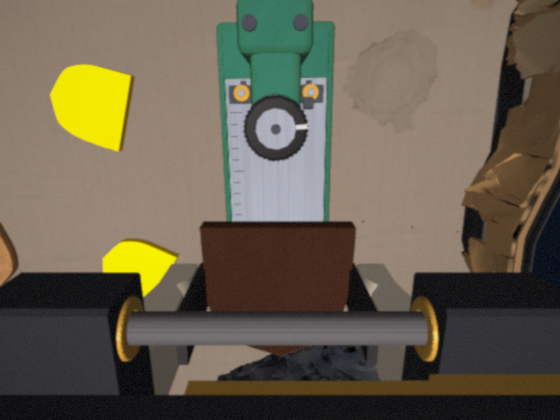

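The view shows the knob circle centred at about (276,128) with its mark at +u. The bed edges are around u 232 and 327, the fence screws at row 92, and the held lift's straight edge at row 222.

```bash
python3 - <<'E'
from h import *
p=cv2.imread("pics/w2.png");m=dict(np.load("pics/w2.npz"));d=m["d"]
hsv=cv2.cvtColor(p,cv2.COLOR_BGR2HSV);green=(hsv[...,0]>55)&(hsv[...,0]<95)&(hsv[...,1]>90)
# base outer edges & bed edges by rows
L=[];R=[];l=[];r=[]
for v in range(150,212,2):
    u=np.nonzero(green[v,200:350])[0]+200
    a=u[u<275];b=u[u>275]
    L.append((a.min(),v));l.append((a.max()+1,v));R.append((b.max()+1,v));r.append((b.min(),v))
for n,q,z in(("baseL",L,.02),("bedL",l,.024),("bedR",r,.024),("baseR",R,.02)):
    q=np.array(q,float);P=onz(m,q[:,0]-.5,q[:,1],z);f=np.polyfit(P[:,0],P[:,1],1);print(n,"yaw",np.degrees(np.arctan(f[0])).round(2),"y@.587",np.polyval(f,.587).round(4),"z",np.median(onz_depth(m,q[:,0]+(3 if 'baseL'==n else -4),q[:,1],d[q[:,1].astype(int),q[:,0].astype(int)+(3 if n=='baseL' else -4)])[:,2]).round(4))
# fence / column depth profile along u=240 and 310
for u in(242,313,276):
    v=np.arange(20,215,1);P=onz_depth(m,np.full(len(v),u),v,d[v,u]);print(u);print([(int(a),round(x*1000),round(z*1000)) for a,(x,y,z) in zip(v,P)][::6 if u==276 else 3])
# knob
v,u=np.mgrid[90:165,240:312].reshape(2,-1);P=onz_depth(m,u,v,d[v,u]);print("knob z",np.percentile(P[:,2],[50,80,95,99]).round(4))
k=P[(P[:,2]>.125)];(cx,cy),rr=cv2.minEnclosingCircle(k[:,:2].astype(np.float32));print("knob circ depth",cx,cy,rr,len(k))
roi=np.zeros(p.shape[:2],bool);roi[88:166,238:308]=1
c=biggest(roi&(hsv[...,2]<75));e=cv2.fitEllipse(c);print("dark ell",e)
for z in(.15,.16,.17):print(z,onz(m,[e[0][0]],[e[0][1]],z))
# small centre dot
t=p[95:112+50,245:310];cir=cv2.HoughCircles(cv2.medianBlur(cv2.cvtColor(p,cv2.COLOR_BGR2GRAY),3)[85:170,235:315],cv2.HOUGH_GRADIENT,1,100,param1=80,param2=15,minRadius=15,maxRadius=40);print(cir)
# lift in hand
g=p.max(2);rl=np.zeros(p.shape[:2],bool);rl[215:262,190:365]=1
lm=rl&(p[...,2]>p[...,0]+15)&(g<110)
c=[(u,np.nonzero(lm[215:262,u])[0].min()+215) for u in range(215,345,3)];c=np.array(c,float);P=onz(m,c[:,0],c[:,1]-.5,.201);f=np.polyfit(P[:,1],P[:,0],1);print("held edge x",np.polyval(f,-.1),"slope",np.degrees(np.arctan(f[0])), "z",np.median(onz_depth(m,c[:,0],c[:,1]+8,d[c[:,1].astype(int)+8,c[:,0].astype(int)])[:,2]))
for v in (226,228,230,235):
  uu=np.nonzero(lm[v])[0];print(v,uu.min(),uu.max(),onz(m,[uu.min()-.5,uu.max()+.5],[v,v],.201)[:,1])
E
```

```text
baseL yaw -0.35 y@.587 -0.0523 z 0.0169
bedL yaw -0.33 y@.587 -0.0562 z 0.0132
bedR yaw -0.25 y@.587 -0.1416 z 0.0236
baseR yaw -0.81 y@.587 -0.146 z 0.0146
242
[(20, 637, 111), (23, 636, 111), (26, 634, 111), (29, 633, 107), (32, 632, 106), (35, 630, 108), (38, 629, 107), (41, 627, 107), (44, 625, 107), (47, 624, 105), (50, 622, 105), (53, 621, 102), (56, 629, 20), (59, 626, 18), (62, 624, 18), (65, 622, 18), (68, 619, 19), (71, 617, 19), (74, 615, 19), (77, 612, 19), (80, 610, 23), (83, 607, 25), (86, 604, 44), (89, 602, 44), (92, 600, 47), (95, 598, 47), (98, 595, 42), (101, 593, 43), (104, 591, 24), (107, 589, 24), (110, 586, 23), (113, 584, 24), (116, 581, 24), (119, 579, 24), (122, 576, 24), (125, 574, 23), (128, 571, 23), (131, 569, 23), (134, 566, 22), (137, 564, 24), (140, 561, 24), (143, 559, 24), (146, 556, 24), (149, 554, 24), (152, 551, 23), (155, 548, 24), (158, 546, 23), (161, 543, 23), (164, 541, 24), (167, 538, 25), (170, 535, 24), (173, 533, 24), (176, 530, 23), (179, 527, 24), (182, 524, 22), (185, 522, 23), (188, 519, 24), (191, 516, 23), (194, 513, 23), (197, 511
[... 1564 characters left out ...]
22), (188, 518, 23), (194, 513, 23), (200, 507, 23), (206, 502, 24), (212, 496, 23)]
knob z [0.1622 0.1636 0.1645 0.1653]
knob circ depth 0.579056978225708 -0.09906534105539322 0.016657298430800438 3359
dark ell ((275.3244934082031, 127.16905212402344), (57.056087493896484, 60.16611862182617), 178.18197631835938)
0.15 [[ 0.57910517 -0.09883688  0.15      ]]
0.16 [[ 0.57970948 -0.09888276  0.16      ]]
0.17 [[ 0.58031378 -0.09892864  0.17      ]]
[[[41.5 41.5 32.7]]]
held edge x 0.5431582625904974 slope 0.8471741247693175 z 0.19932050442753907
226 200 354 [-0.06616456 -0.13166818]
228 200 355 [-0.066092   -0.13212851]
230 200 355 [-0.06601921 -0.13216625]
235 201 354 [-0.06626184 -0.13183525]
```

Axis is at (0.5795, -0.0990), knob top is z 0.163, and the fence face is x ≈ 0.5915, which matches axis + 12 mm. Gauge yaw is about -0.4°. Before lowering I'll check the clearance of the camera body near the knob.

```bash
python3 - <<'E'
from h import *
p,d=snapshot("scene");m=camera_model("scene");np.save("pics/s1.npy",d)
u,v=proj(m,[0.54,-.1,.25])[0];print(u,v)
x0=int(np.clip(u-130,0,300));y0=int(np.clip(v-100,0,220))
print(x0,y0);cv2.imwrite("pics/s1.png",cv2.resize(p[y0:y0+200,x0:x0+260],None,fx=3,fy=3,interpolation=cv2.INTER_CUBIC))
# points in front of TCP below z .37, ahead of the fingers
vv,uu=np.mgrid[0:420:1,0:560:1].reshape(2,-1);P=onz_depth(m,uu,vv,d[vv,uu])
s=P[(abs(P[:,1]+.1)<.13)&(P[:,2]>.19)&(P[:,2]<.45)&(P[:,0]>.54)&(P[:,0]<.7)]
for a in np.arange(.19,.45,.02):
    q=s[(s[:,2]>=a)&(s[:,2]<a+.02)]
    if len(q):print(round(a,2),len(q),"xmax",np.percentile(q[:,0],98).round(3),"y",np.percentile(q[:,1],[2,98]).round(3))
E
```

```text
306.6453767526852 220.97653740016267
176 120
0.25 23 xmax 0.55 y [-0.187 -0.186]
0.27 40 xmax 0.551 y [-0.193 -0.137]
0.29 122 xmax 0.55 y [-0.195 -0.168]
0.33 1 xmax 0.55 y [-0.114 -0.114]
0.35 22 xmax 0.551 y [-0.123 -0.111]
0.37 3 xmax 0.548 y [-0.135 -0.128]
0.39 31 xmax 0.55 y [-0.135 -0.126]
0.41 32 xmax 0.55 y [-0.135 -0.125]
0.43 33 xmax 0.55 y [-0.135 -0.126]
```

View pics/s1.png

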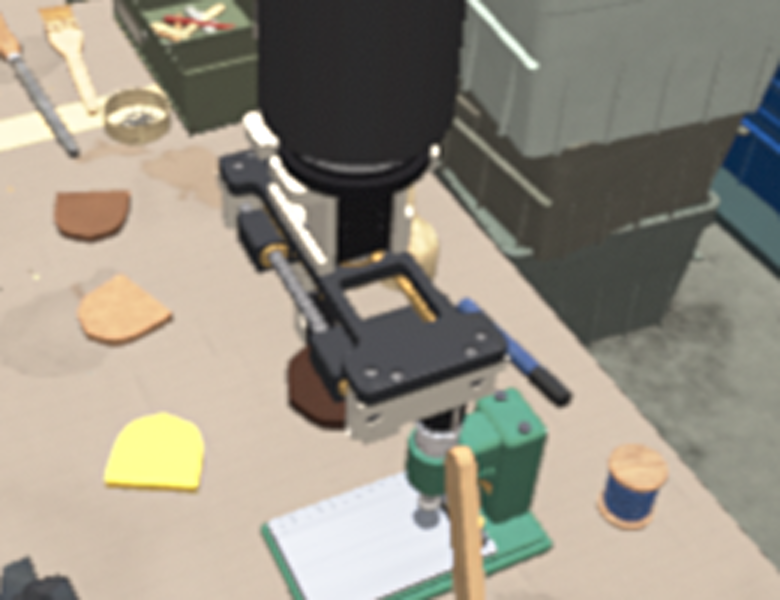

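The scene crop shows the gripper body reaching only to x ≈ 0.551, with no solid camera housing in front. The lift is held square. Lowering straight onto the bed is clear by about 9 mm.

{"method": "play_rows", "body": {"deltas": [[-0.001,0,-0.03,0,0,0.0025],[0,0,-0.05,0,0,0],[0,0,-0.05,0,0,0],[0,0,-0.05,0,0,0],[0,0,-0.015,0,0,0],[0,0,-0.007,0,0,0],[0,0,-0.004,0,0,0],[0,0,0,0,0,0],[0,0,0,0,0,0]]}}

```text
clock: 5.25
tool_pos: [0.5126, -0.0976, 0.0478]
orientation: [-180.0, -0.1, -0.6]
force: [0.1, 0.2, -0.6]
opening: 0.064
gripper_force: 30.0
```

{"method": "play_rows", "body": {"deltas": [[0,0,-0.0015,0,0,0],[0,0,0,0,0,0],[0,0,0,0,0,0]]}}

```text
clock: 5.55
tool_pos: [0.5117, -0.0978, 0.0456]
orientation: [-180.0, -0.0, -0.6]
force: [0.0, -0.2, 3.0]
opening: 0.0642
gripper_force: 30.0
```

{"method": "play_rows", "body": {"deltas": [[0,0,0,0,0,0],[0,0,0,0,0,0],[0,0,0,0,0,0],[0,0,0.01,0,0,0],[0,0,0.03,0,0,0],[-0.04,0,0.01,0,0,0],[-0.04,-0.001,0,0,-0.028,0],[-0.005,-0.001,0,0,-0.028,0]], "gripper": 0.9}}

```text
clock: 6.35
tool_pos: [0.441, -0.0996, 0.0854]
orientation: [-179.8, -10.2, -0.7]
force: [-0.2, -0.8, -0.5]
opening: 0.0832
gripper_force: 0.0
```

{"method": "play_rows", "body": {"deltas": [[0,0,0,0,0,0],[0,0,0,0,0,0],[0,0,0,0,0,0],[0,0,0,0,0,0],[0,0,0,0,0,0]], "gripper": -0.55}}

```text
clock: 6.85
tool_pos: [0.4444, -0.0993, 0.0851]
orientation: [-179.9, -10.1, -0.7]
force: [-0.5, 0.0, 0.1]
opening: 0.0489
gripper_force: 0.0
```

```bash
cat > lift.py <<'E'
from h import *
# finds the dark lift on the bed in the wrist or top picture: straight edge and outline at height z
import sys
def look(name,png,z=.034):
    m=camera_model(name);p,d=snapshot(name);cv2.imwrite(png,p);np.savez(png[:-3]+"npz",d=d,**m);hsv=cv2.cvtColor(p,cv2.COLOR_BGR2HSV)
    mk=(hsv[...,2]<110)&(p[...,2].astype(int)>p[...,0]+8)
    c=np.round(proj(m,[[.47,-.05,z],[.47,-.15,z],[.60,-.05,z],[.60,-.15,z]])).astype(int)
    lo=np.maximum(c.min(0),0);hi=c.max(0);roi=np.zeros_like(mk);roi[lo[1]:hi[1],lo[0]:hi[0]]=1
    k=biggest(roi&mk);P=onz(m,k[:,0,0],k[:,0,1],z)[:,:2]*1000
    return m,p,k,P
if __name__=="__main__":
    o=get_obs();print(o["clock"],o["joint_pos"].round(1),o["tool_pos"].round(4),o["orientation"].round(2),o["opening"])
    for n in sys.argv[2:]:
        m,p,k,P=look(n,f"pics/{sys.argv[1]}_{n}.png")
        print(n,cv2.boundingRect(k),cv2.minAreaRect(P.astype(np.float32)),P.min(0).round(1),P.max(0).round(1))
E
python3 lift.py a wrist top
```

```text
6.85 [ 14.4   4.9 -48.1   5.4 -27.3  70.3] [ 0.4444 -0.0993  0.0851] [-179.89  -10.05   -0.65] 0.04893316871803986
wrist (211, 92, 126, 122) ((507.0113525390625, -98.82572937011719), (66.0704574584961, 63.87326431274414), 89.31700897216797) [ 475.1 -132.1] [539.3 -66. ]
top (347, 233, 27, 27) ((510.3083801269531, -97.10674285888672), (62.504642486572266, 61.86457443237305), 89.49040985107422) [ 479.4 -128.6] [541.4 -66.1]
```

{"method": "play_rows", "body": {"deltas": [[0,0,0,0,0,0],[0,0,0,0,0,0],[0,0,-0.015,0,0,0],[0,0,-0.02,0,0,0],[0,0,-0.01,0,0,0],[0,0,-0.003,0,0,0],[0,0,0,0,0,0],[0,0,0,0,0,0]]}}

```text
clock: 7.75
tool_pos: [0.4439, -0.0993, 0.0472]
orientation: [-179.9, -10.1, -0.6]
force: [-0.2, -0.6, 0.3]
opening: 0.0196
gripper_force: 0.0
```

{"method": "play_rows", "body": {"deltas": [[0.008,0,0,0,0,0],[0.008,0,0,0,0,0],[0.008,0,0,0,0,0],[0.006,0,0,0,0,0],[0.006,0,0,0,0,0],[0.006,0,0,0,0,0],[0.006,0,0,0,0,0],[0.006,0,0,0,0,0],[0.006,0,0,0,0,0]]}}

```text
clock: 8.65
tool_pos: [0.4919, -0.0993, 0.0467]
orientation: [-179.9, -10.1, -0.6]
force: [-0.1, -0.4, 0.5]
opening: 0.02
gripper_force: 0.1
```

```bash
python3 lift.py b wrist
```

```text
8.65 [ 12.6  13.2 -45.2   5.9 -21.9  71.5] [ 0.4919 -0.0993  0.0467] [-179.89  -10.08   -0.64] 0.020003754233894545
wrist (200, 126, 155, 147) ((531.9312133789062, -99.58003234863281), (66.30257415771484, 63.613555908203125), 87.49827575683594) [ 500.1 -134. ] [564.9 -67.5]
```

{"method": "play_rows", "body": {"deltas": [[0.004,0,0,0,0,0],[0.004,0,0,0,0,0],[0.004,0,0,0,0,0],[0.004,0,0,0,0,0],[0.004,0,0,0,0,0],[0.004,0,0,0,0,0],[0.003,0,0,0,0,0]]}}

```text
clock: 9.4
tool_pos: [0.5135, -0.0993, 0.0468]
orientation: [-179.9, -10.1, -0.6]
force: [-0.2, -0.3, 0.2]
opening: 0.0198
gripper_force: 0.1
```

{"method": "play_rows", "body": {"deltas": [[0.0015,0,0,0,0,0],[0.0015,0,0,0,0,0],[0.001,0,0,0,0,0]]}}

```text
clock: 9.7
tool_pos: [0.5164, -0.0993, 0.0467]
orientation: [-179.9, -10.1, -0.6]
force: [0.1, 0.6, -0.1]
opening: 0.0197
gripper_force: 0.1
```

```bash
python3 lift.py c wrist
```

```text
9.7 [ 11.9  15.1 -42.    5.3 -23.2  72.8] [ 0.5164 -0.0993  0.0467] [-179.89  -10.07   -0.64] 0.019741014231897332
wrist (209, 207, 137, 66) ((537.263916015625, -102.03715515136719), (24.781267166137695, 60.95355987548828), 7.900662422180176) [ 524.6 -130.5] [553.7 -70.2]
```

{"method": "play_rows", "body": {"deltas": [[0.001,0,0,0,0,0],[0.001,0,0,0,0,0],[0,0,0,0,0,0]]}}

```text
clock: 10.05
tool_pos: [0.5179, -0.0994, 0.0467]
orientation: [-179.9, -10.1, -0.6]
force: [-0.6, -1.0, 0.5]
opening: 0.0199
gripper_force: 0.2
```

{"method": "play_rows", "body": {"deltas": [[0.001,0,0,0,0,0],[0.0005,0,0,0,0,0],[0,0,0,0,0,0]]}}

```text
clock: 10.35
tool_pos: [0.5185, -0.0995, 0.0465]
orientation: [-179.9, -10.0, -0.7]
force: [-2.5, -0.2, 1.3]
opening: 0.0198
gripper_force: 1.4
```

{"method": "play_rows", "body": {"deltas": [[0.0005,0,0,0,0,0],[0.0005,0,0,0,0,0],[0,0,0,0,0,0]]}}

```text
clock: 10.65
tool_pos: [0.5189, -0.0996, 0.0464]
orientation: [-179.9, -10.0, -0.7]
force: [-5.3, -0.3, 2.7]
opening: 0.0195
gripper_force: 2.6
```

Contact shows at TCP x ≈ 0.518, with the reaction rising to 5 N. I'll back off and check that the lift is flush.

{"method": "play_rows", "body": {"deltas": [[-0.002,0,0,0,0,0],[-0.02,0,0,0,0,0],[-0.04,0,0.01,0,0,0],[-0.02,0,0.05,0,0,0],[0.01,0,0.05,0,0.028,0],[0,0,0.05,0,0.028,0],[0,0,0,0,0,0]], "gripper": 1}}

```text
clock: 11.35
tool_pos: [0.4676, -0.0992, 0.1772]
orientation: [180.0, -0.9, -0.6]
force: [0.9, -0.5, -0.8]
opening: 0.0701
gripper_force: 0.0
```

```bash
python3 lift.py d wrist top scene; python3 - <<'E'
import cv2,numpy as np
w=cv2.imread("pics/d_wrist.png");s=cv2.imread("pics/d_scene.png")
cv2.imwrite("pics/d.png",np.hstack([cv2.resize(w[60:240,180:380],None,fx=2,fy=2,interpolation=cv2.INTER_CUBIC),cv2.resize(s[235:335,260:370],(396,360),interpolation=cv2.INTER_CUBIC)]))
E
```

```text
11.35 [ 11.9   4.7 -29.9   0.3 -54.5  77.4] [ 0.4676 -0.0992  0.1772] [179.95  -0.94  -0.56] 0.07009143956082223
wrist (228, 39, 96, 96) ((558.8015747070312, -99.99983215332031), (66.63775634765625, 64.34899139404297), 88.82437896728516) [ 526.6 -133.8] [591.6 -67.3]
top (340, 210, 42, 36) ((545.3164672851562, -101.8484115600586), (94.92749786376953, 85.97655487060547), 78.12377166748047) [ 511.9 -148. ] [596.7 -49.3]
scene (296, 279, 31, 30) ((562.4486694335938, -98.93046569824219), (70.81304931640625, 59.550132751464844), 66.2662124633789) [ 528.5 -135.2] [594.6 -67.5]
```

View pics/d.png

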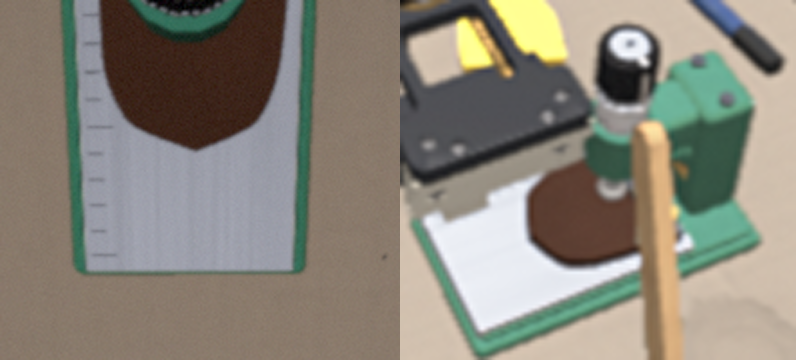

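The lift lies under the foot and centred on the bed. Next I'll measure its edge angle against the bed and fence.

```bash
python3 - <<'E'
from h import *
p=cv2.imread("pics/d_wrist.png");m=dict(np.load("pics/d_wrist.npz"))
hsv=cv2.cvtColor(p,cv2.COLOR_BGR2HSV)
mk=((hsv[...,2]<110)&(p[...,2].astype(int)>p[...,0]+8)).astype(np.uint8)
roi=np.zeros_like(mk);roi[20:140,220:330]=1
k=biggest(mk&roi);P=onz(m,k[:,0,0],k[:,0,1],.034)[:,:2]*1000
f=P[P[:,0]>586];
for s,n in((f[f[:,1]>-92],"left"),(f[f[:,1]<-108],"right")):print(n,len(s),s.mean(0).round(2),s[:,0].min().round(2),s[:,0].max().round(2))
f2=f[(abs(f[:,1]+100)<31)&(abs(f[:,1]+100)>5)];q=np.polyfit(f2[:,1],f2[:,0],1);print("edge deg",np.degrees(np.arctan(q[0])),np.polyval(q,-100))
# gradient profile along columns: brightness
g=p.astype(int)
for u in (235,245,255,300,308,316):print(u,[tuple(x) for x in g[32:46:1,u].tolist()])
# sides
for lo,hi in((-140,-125),(-75,-60)):
    s=P[(P[:,1]>lo)&(P[:,1]<hi)&(P[:,0]>560)&(P[:,0]<588)];q=np.polyfit(s[:,0],s[:,1],1);print("side",np.degrees(np.arctan(q[0])),np.polyval(q,575))
green=(hsv[...,0]>55)&(hsv[...,0]<95)&(hsv[...,1]>90)
for n in 0,1:
    q=[]
    for v in range(60,190,3):
        w=np.nonzero(green[v,205:275] if n==0 else green[v,285:345])[0]
        if len(w): q.append((w.max()+.5+205 if n==0 else w.min()-.5+285,v))
    q=np.array(q);B=onz(m,q[:,0],q[:,1],.024)[:,:2];c=np.polyfit(B[:,0],B[:,1],1);r=B[:,1]-np.polyval(c,B[:,0]);B=B[abs(r)<.001];c=np.polyfit(B[:,0],B[:,1],1);print("bed",np.degrees(np.arctan(c[0])),np.polyval(c,.56),len(B))
E
```

```text
left 24 [589.52 -70.81] 586.42 591.59
right 28 [ 589.39 -128.25] 586.46 590.4
edge deg 0.022157171188869253 589.6515645847214
235 [(27, 27, 29), (25, 23, 29), (21, 25, 23), (21, 24, 27), (39, 38, 36), (57, 54, 56), (54, 57, 58), (40, 42, 50), (20, 31, 47), (32, 36, 63), (25, 34, 60), (23, 31, 59), (30, 38, 61), (22, 37, 58)]
245 [(53, 52, 58), (56, 54, 56), (53, 52, 58), (56, 58, 58), (55, 57, 56), (58, 56, 59), (56, 55, 61), (56, 56, 58), (52, 51, 56), (51, 50, 53), (47, 43, 48), (41, 43, 48), (39, 38, 42), (27, 26, 28)]
255 [(146, 137, 137), (121, 117, 116), (90, 86, 89), (64, 66, 66), (55, 55, 61), (55, 52, 54), (50, 50, 55), (58, 55, 61), (56, 55, 57), (57, 56, 61), (57, 56, 60), (55, 55, 57), (60, 59, 62), (60, 58, 61)]
300 [(50, 50, 55), (47, 45, 46), (52, 50, 52), (51, 50, 50), (48, 49, 48), (45, 44, 48), (45, 45, 48), (41, 42, 44), (38, 36, 40), (34, 35, 37), (33, 26, 30), (30, 29, 32), (21, 19, 24), (11, 6, 10)]
308 [(10, 16, 17), (15, 19, 11), (5, 13, 12), (22, 16, 23), (34, 30, 32), (42, 37, 41), (45, 42, 44), (34, 36, 37), (17, 22, 31), (28, 34, 46), (25, 34, 47), (26, 37, 48), (33, 43, 49), (25, 38, 52)]
316 [(61, 143, 188), (44, 108, 142), (41, 70, 93), (61, 69, 76), (71, 66, 69), (76, 71, 70), (62, 61, 60), (39, 42, 44), (23, 29, 41), (20, 30, 53), (21, 33, 57), (28, 39, 63), (22, 34, 60), (25, 36, 61)]
side -3.9924335608302743 -133.026901387431
side -6.309735539074804 -68.9286730960249
bed -3.057908064952497 -0.05829331649173769 3
bed 1.624463449467886 -0.13955062315160752 5
```

The lift edge is parallel to the fence (edge angle 0.0°), with no bed showing between them, so it is flush. Next I'll go over the knob and turn the hand to yaw +75° so there is plenty of clockwise travel.

{"method": "play_rows", "body": {"deltas": [[0,0,0.04,0,0.005,0.04],[0,0,0.03,0,0,0.042],[0.035,0,0,0,0,0.042],[0.035,0,0,0,0,0.042],[0.035,0,0,0,0,0.042],[0.035,0,0,0,0,0.042],[0,0,0,0,0,0.042],[0,0,0,0,0,0.042],[0,0,0,0,0,0.042],[0,0,0,0,0,0.042]], "gripper": 0.36}}

```text
clock: 12.5
tool_pos: [0.5733, -0.0996, 0.2248]
orientation: [-179.9, 0.5, 74.9]
force: [0.7, 1.0, 0.3]
opening: 0.0593
gripper_force: 0.0
```

```bash
python3 -c "
from h import *
o=get_obs();print(o['clock'],o['joint_pos'].round(1),o['tool_pos'].round(4),o['orientation'].round(2),o['opening'],o['force'],o['moment'])
m=camera_model('wrist');p,d=snapshot('wrist');cv2.imwrite('pics/e.png',p);np.savez('pics/e.npz',d=d,**m)
g=p.max(2);print(proj(m,[[.5795,-.099,.163],[.5795,-.099,.131],[.5795,-.1155,.163]]).round(1))
"
```

```text
12.5 [  9.6  12.7 -13.2   0.4 -64.3 155.1] [ 0.5733 -0.0996  0.2248] [-179.92    0.48   74.89] 0.059279403397646764 [0.70275444 0.99883369 0.3074827 ] [-0.09868335 -0.13262027  0.01746165]
[[289.  241.4]
 [287.5 223.7]
 [296.1 266.6]]
```

```bash
python3 -c "
from h import *
p=cv2.imread('pics/e.png');m=dict(np.load('pics/e.npz'));d=m['d']
v,u=np.mgrid[190:300,235:345].reshape(2,-1);P=onz_depth(m,u,v,d[v,u]);k=P[(P[:,2]>.155)&(P[:,2]<.17)]
print(len(k),cv2.minEnclosingCircle(k[:,:2].astype(np.float32)),k.min(0),k.max(0),np.median(k[:,2]))
q=p[v,u];s=(q.min(1)>140)&(P[:,2]>.15)&(P[:,2]<.175);print('bright',s.sum(),np.median(P[s],0), cv2.minEnclosingCircle(P[s][:,:2].astype(np.float32)))
"
```

```text
2365 ((0.5791513919830322, -0.09863842278718948), 0.01666227914392948) [ 0.56282676 -0.11427579  0.15508335] [ 0.59520499 -0.08226217  0.16610321] 0.16307995763228017
bright 754 [ 0.57945746 -0.09901955  0.16389552] ((0.5797504186630249, -0.1016937792301178), 0.012743337079882622)
```

{"method": "play_rows", "body": {"deltas": [[0.0078,0.0008,-0.02,0.0026,-0.0007,0],[0,0,-0.03,0,0,0],[0,0,0,0,0,0]]}}

```text
clock: 12.85
tool_pos: [0.5777, -0.099, 0.1826]
orientation: [-179.7, 0.0, 74.4]
force: [0.1, 0.7, -0.1]
opening: 0.0598
gripper_force: 0.0
```

{"method": "play_rows", "body": {"deltas": [[0.002,0,-0.015,0,0,0],[0,0,-0.0158,0,0,0],[0,0,-0.005,0,0,0],[0,0,0,0,0,0],[0,0,0,0,0,0]]}}

```text
clock: 13.35
tool_pos: [0.582, -0.099, 0.1585]
orientation: [180.0, -0.1, 74.6]
force: [0.6, 0.3, 0.9]
opening: 0.0596
gripper_force: 0.0
```

{"method": "play_rows", "body": {"deltas": [[0,0,0,0,0,0],[0,0,0,0,0,0],[0,0,0,0,0,0],[0,0,0,0,0,0],[0,0,0,0,0,0],[0,0,0,0,0,0]], "gripper": -1}}

```text
clock: 13.95
tool_pos: [0.5812, -0.0989, 0.1584]
orientation: [-180.0, -0.0, 74.6]
force: [-5.3, 1.5, 4.8]
opening: 0.0311
gripper_force: 30.0
```

```bash
cat > st.py <<'E'
from plant import *
o=get_obs();print(round(o['clock'],2),o['joint_pos'][5].round(1),(o['tool_pos']*1000).round(1),o['orientation'].round(1),'F',o['force'].round(1),'M',o['moment'].round(3),round(o['opening']*1000,1))
E
python3 st.py
```

```text
13.95 155.3 [581.2 -98.9 158.4] [-180.    -0.    74.6] F [-5.3  1.5  4.8] M [ 0.588  1.546 -0.022] 31.1
```

{"method": "play_rows", "body": {"deltas": [[-0.0015,0,0.0003,0,0,-0.01],[0,0,-0.0003,0,0,-0.0333],[0,0,-0.0003,0,0,-0.0333],[0,0,-0.0003,0,0,-0.0333],[0,0,-0.0003,0,0,-0.0333]]}}

```text
clock: 14.45
tool_pos: [0.5809, -0.0989, 0.1577]
orientation: [180.0, -0.1, 48.6]
force: [-2.3, 1.9, 3.1]
opening: 0.0311
gripper_force: 30.0
```

```bash
python3 st.py
```

```text
14.45 129.3 [580.9 -98.9 157.7] [ 1.80e+02 -1.00e-01  4.86e+01] F [-2.3  1.9  3.1] M [0.577 0.757 0.156] 31.1
```

{"method": "play_rows", "body": {"deltas": [[-0.0005,-0.0005,-0.0003,0,0,-0.0333],[0,0,-0.0003,0,0,-0.0333],[0,0,-0.0003,0,0,-0.0333],[0,0,-0.0003,0,0,-0.0333]]}}

```text
clock: 14.85
tool_pos: [0.5807, -0.099, 0.1568]
orientation: [180.0, -0.1, 24.6]
force: [-2.0, 2.7, 3.2]
opening: 0.0317
gripper_force: 30.0
```

```bash
python3 st.py
```

```text
14.85 105.3 [580.7 -99.  156.8] [ 1.80e+02 -1.00e-01  2.46e+01] F [-2.   2.7  3.2] M [0.965 0.623 0.148] 31.7
```

{"method": "play_rows", "body": {"deltas": [[0,0,-0.0003,0,0,-0.0333],[0,0,-0.0003,0,0,-0.0333],[0,0,-0.0003,0,0,-0.0333]]}}

```text
clock: 15.15
tool_pos: [0.5807, -0.099, 0.1561]
orientation: [-180.0, -0.1, 6.6]
force: [-1.0, 3.2, 3.7]
opening: 0.0315
gripper_force: 30.0
```

```bash
python3 st.py
```

```text
15.15 87.3 [580.7 -99.  156.1] [-1.8e+02 -1.0e-01  6.6e+00] F [-1.   3.2  3.7] M [1.044 0.775 0.12 ] 31.5
```

{"method": "play_rows", "body": {"deltas": [[0,0,-0.0003,0,0,-0.0333],[0,0,-0.0003,0,0,-0.0333]]}}

```text
clock: 15.35
tool_pos: [0.5807, -0.099, 0.1557]
orientation: [-180.0, -0.1, -5.4]
force: [-1.5, 3.2, 4.1]
opening: 0.0311
gripper_force: 30.0
```

```bash
python3 st.py
```

```text
15.35 75.3 [580.7 -99.  155.7] [-1.8e+02 -1.0e-01 -5.4e+00] F [-1.5  3.2  4.1] M [1.083 0.762 0.094] 31.1
```

{"method": "play_rows", "body": {"deltas": [[0,0,-0.0003,0,0,-0.0333],[0,0,-0.0003,0,0,-0.0333]]}}

```text
clock: 15.55
tool_pos: [0.5807, -0.099, 0.1552]
orientation: [-180.0, -0.1, -17.3]
force: [-2.4, 3.4, 4.2]
opening: 0.0317
gripper_force: 30.0
```

```bash
python3 st.py
```

```text
15.55 63.3 [580.7 -99.  155.2] [-1.80e+02 -1.00e-01 -1.73e+01] F [-2.4  3.4  4.2] M [1.171 0.781 0.081] 31.7
```

{"method": "play_rows", "body": {"deltas": [[0,0,-0.0003,0,0,-0.0333],[0,0,-0.0003,0,0,-0.0333]]}}

```text
clock: 15.75
tool_pos: [0.5807, -0.099, 0.1548]
orientation: [-180.0, -0.1, -29.3]
force: [-1.4, 3.5, 3.3]
opening: 0.0317
gripper_force: 30.0
```

```bash
python3 st.py
```

```text
15.75 51.3 [580.7 -99.  154.8] [-1.80e+02 -1.00e-01 -2.93e+01] F [-1.4  3.5  3.3] M [1.192 0.784 0.18 ] 31.7
```

{"method": "play_rows", "body": {"deltas": [[0,0,-0.0003,0,0,-0.0333]]}}

```text
clock: 15.85
tool_pos: [0.5806, -0.099, 0.1545]
orientation: [-180.0, -0.1, -35.3]
force: [-1.9, 2.5, 4.1]
opening: 0.0315
gripper_force: 30.0
```

```bash
python3 st.py
```

```text
15.85 45.3 [580.6 -99.  154.5] [-1.80e+02 -1.00e-01 -3.53e+01] F [-1.9  2.5  4.1] M [1.188 0.837 0.121] 31.5
```

{"method": "play_rows", "body": {"deltas": [[0,0,-0.0003,0,0,-0.0333]]}}

```text
clock: 15.95
tool_pos: [0.5806, -0.099, 0.1543]
orientation: [-180.0, -0.1, -41.3]
force: [-0.9, 3.4, 5.3]
opening: 0.0312
gripper_force: 30.0
```

```bash
python3 st.py
```

```text
15.95 39.3 [580.6 -99.  154.3] [-1.80e+02 -1.00e-01 -4.13e+01] F [-0.9  3.4  5.3] M [1.165 0.874 0.097] 31.2
```

{"method": "play_rows", "body": {"deltas": [[0,0,-0.0002,0,0,-0.0333]]}}

```text
clock: 16.05
tool_pos: [0.5806, -0.099, 0.1541]
orientation: [-180.0, -0.1, -47.3]
force: [-2.3, 3.6, 3.5]
opening: 0.0312
gripper_force: 30.0
```

```bash
python3 st.py
```

```text
16.05 33.3 [580.6 -99.  154.1] [-1.80e+02 -1.00e-01 -4.73e+01] F [-2.3  3.6  3.5] M [1.244 0.807 0.188] 31.2
```

{"method": "play_rows", "body": {"deltas": [[0,0,-0.0002,0,0,-0.0333]]}}

```text
clock: 16.15
tool_pos: [0.5806, -0.0989, 0.1539]
orientation: [-179.9, -0.1, -53.3]
force: [-2.0, 3.4, 3.8]
opening: 0.0318
gripper_force: 30.0
```

```bash
python3 st.py
```

```text
16.15 27.3 [580.6 -98.9 153.9] [-1.799e+02 -1.000e-01 -5.330e+01] F [-2.   3.4  3.8] M [1.214 0.757 0.15 ] 31.8
```

{"method": "play_rows", "body": {"deltas": [[0,0,-0.0002,0,0,-0.0333]]}}

```text
clock: 16.25
tool_pos: [0.5805, -0.0989, 0.1537]
orientation: [-180.0, -0.1, -59.3]
force: [-1.8, 2.2, 3.1]
opening: 0.0311
gripper_force: 30.0
```

```bash
python3 st.py
```

```text
16.25 21.3 [580.5 -98.9 153.7] [-1.80e+02 -1.00e-01 -5.93e+01] F [-1.8  2.2  3.1] M [1.198 0.741 0.101] 31.1
```

{"method": "play_rows", "body": {"deltas": [[0,0,-0.0002,0,0,-0.0333]]}}

```text
clock: 16.35
tool_pos: [0.5806, -0.0989, 0.1535]
orientation: [-179.9, -0.0, -65.3]
force: [-1.2, 5.5, 4.6]
opening: 0.0314
gripper_force: 30.0
```

```bash
python3 st.py
```

```text
16.35 15.3 [580.6 -98.9 153.5] [-179.9   -0.   -65.3] F [-1.2  5.5  4.6] M [ 1.859  0.866 -0.06 ] 31.4
```

Torque fell below zero at yaw -65°, which suggests the foot bears and the ratchet is starting to slip. I'll stop following downward and step one row at a time.

{"method": "play_rows", "body": {"deltas": [[0,0,0,0,0,-0.0333]]}}

```text
clock: 16.45
tool_pos: [0.5806, -0.0988, 0.1535]
orientation: [-179.9, -0.0, -71.3]
force: [-1.4, 4.6, 3.0]
opening: 0.0317
gripper_force: 30.0
```

```bash
python3 st.py
```

```text
16.45 9.3 [580.6 -98.8 153.5] [-179.9   -0.   -71.3] F [-1.4  4.6  3. ] M [ 1.629e+00  8.860e-01 -1.000e-03] 31.7
```

{"method": "play_rows", "body": {"deltas": [[0,0,0,0,0,-0.0333]]}}

```text
clock: 16.55
tool_pos: [0.5805, -0.0988, 0.1535]
orientation: [-180.0, -0.0, -77.3]
force: [-2.0, 3.4, 3.6]
opening: 0.0313
gripper_force: 30.0
```

```bash
python3 st.py
```

```text
16.55 3.3 [580.5 -98.8 153.5] [-180.    -0.   -77.3] F [-2.   3.4  3.6] M [1.517 0.874 0.055] 31.3
```

{"method": "play_rows", "body": {"deltas": [[0,0,0,0,0,-0.0333]]}}

```text
clock: 16.65
tool_pos: [0.5805, -0.0988, 0.1535]
orientation: [-180.0, -0.0, -83.3]
force: [-1.7, 3.5, 2.9]
opening: 0.0314
gripper_force: 30.0
```

```bash
python3 st.py
```

```text
16.65 -2.7 [580.5 -98.8 153.5] [-180.    -0.   -83.3] F [-1.7  3.5  2.9] M [1.446 0.792 0.144] 31.4
```

{"method": "play_rows", "body": {"deltas": [[0,0,0,0,0,-0.0333]]}}

```text
clock: 16.75
tool_pos: [0.5804, -0.0988, 0.1533]
orientation: [-180.0, -0.0, -89.3]
force: [-0.6, 3.3, 1.3]
opening: 0.0312
gripper_force: 30.0
```

```bash
python3 st.py
```

```text
16.75 -8.7 [580.4 -98.8 153.3] [-180.    -0.   -89.3] F [-0.6  3.3  1.3] M [1.429 0.608 0.105] 31.2
```

{"method": "play_rows", "body": {"deltas": [[0,0,0,0,0,-0.0333]]}}

```text
clock: 16.85
tool_pos: [0.5804, -0.0988, 0.1531]
orientation: [-180.0, -0.0, -95.3]
force: [-1.4, 4.0, 0.6]
opening: 0.0312
gripper_force: 30.0
```

```bash
python3 st.py
```

```text
16.85 -14.6 [580.4 -98.8 153.1] [-180.    -0.   -95.3] F [-1.4  4.   0.6] M [1.465 0.434 0.166] 31.2
```

{"method": "play_rows", "body": {"deltas": [[0,0,0,0,0,-0.0333]]}}

```text
clock: 16.95
tool_pos: [0.5804, -0.0988, 0.1529]
orientation: [-180.0, -0.0, -101.3]
force: [-0.8, 3.1, -1.1]
opening: 0.0313
gripper_force: 30.0
```

```bash
python3 st.py
```

```text
16.95 -20.6 [580.4 -98.8 152.9] [-180.    -0.  -101.3] F [-0.8  3.1 -1.1] M [1.443 0.267 0.142] 31.3
```

{"method": "play_rows", "body": {"deltas": [[0,0,0,0,0,-0.0333]]}}

```text
clock: 17.05
tool_pos: [0.5803, -0.0987, 0.1527]
orientation: [180.0, 0.0, -107.3]
force: [-0.4, 2.6, -1.9]
opening: 0.0315
gripper_force: 30.0
```

```bash
python3 st.py
```

```text
17.05 -26.6 [580.3 -98.7 152.7] [ 180.     0.  -107.3] F [-0.4  2.6 -1.9] M [1.397 0.061 0.194] 31.5
```

{"method": "play_rows", "body": {"deltas": [[0,0,0,0,0,-0.0333]]}}

```text
clock: 17.15
tool_pos: [0.5803, -0.0987, 0.1526]
orientation: [180.0, -0.0, -113.3]
force: [0.3, 2.5, -3.4]
opening: 0.0315
gripper_force: 30.0
```

```bash
python3 st.py
```

```text
17.15 -32.6 [580.3 -98.7 152.6] [ 180.    -0.  -113.3] F [ 0.3  2.5 -3.4] M [ 1.286 -0.121  0.172] 31.5
```

The knob is still sinking (Fz turned negative), so that dip looks like one early click or a slip, not bearing. I'll resume following down; the marks will give the true count later.

{"method": "play_rows", "body": {"deltas": [[0,0,-0.0006,0,0,-0.0333]]}}

```text
clock: 17.25
tool_pos: [0.5806, -0.0987, 0.1523]
orientation: [180.0, 0.0, -119.3]
force: [0.4, 5.4, 1.7]
opening: 0.0312
gripper_force: 30.0
```

```bash
python3 st.py
```

```text
17.25 -38.6 [580.6 -98.7 152.3] [ 180.     0.  -119.3] F [0.4 5.4 1.7] M [2.05e+00 3.06e-01 1.00e-03] 31.2
```

{"method": "play_rows", "body": {"deltas": [[0,0,-0.0003,0,0,-0.0333]]}}

```text
clock: 17.35
tool_pos: [0.5806, -0.0986, 0.1523]
orientation: [180.0, 0.0, -125.3]
force: [-1.7, 4.8, 2.8]
opening: 0.0313
gripper_force: 30.0
```

```bash
python3 st.py
```

```text
17.35 -44.6 [580.6 -98.6 152.3] [ 180.     0.  -125.3] F [-1.7  4.8  2.8] M [1.884 0.392 0.009] 31.3
```

{"method": "play_rows", "body": {"deltas": [[0,0,-0.0002,0,0,-0.0333]]}}

```text
clock: 17.45
tool_pos: [0.5806, -0.0986, 0.1523]
orientation: [180.0, 0.0, -131.2]
force: [-1.5, 4.2, 3.1]
opening: 0.0312
gripper_force: 30.0
```

```bash
python3 st.py
```

```text
17.45 -50.6 [580.6 -98.6 152.3] [ 180.     0.  -131.2] F [-1.5  4.2  3.1] M [1.798 0.597 0.099] 31.2
```

{"method": "play_rows", "body": {"deltas": [[0.0,0.0005,0,0,0,-0.0333]]}}

```text
clock: 17.55
tool_pos: [0.5805, -0.0984, 0.1523]
orientation: [180.0, 0.0, -137.2]
force: [-0.5, 2.3, 0.3]
opening: 0.0313
gripper_force: 30.0
```

```bash
python3 st.py
```

```text
17.55 -56.6 [580.5 -98.4 152.3] [ 180.     0.  -137.2] F [-0.5  2.3  0.3] M [1.105 0.177 0.157] 31.3
```

{"method": "play_rows", "body": {"deltas": [[0,0,0,0,0,-0.0333]]}}

```text
clock: 17.65
tool_pos: [0.5805, -0.0984, 0.1521]
orientation: [180.0, -0.0, -143.2]
force: [-0.0, 2.6, -1.2]
opening: 0.0313
gripper_force: 30.0
```

```bash
python3 st.py
```

```text
17.65 -62.6 [580.5 -98.4 152.1] [ 180.    -0.  -143.2] F [-0.   2.6 -1.2] M [ 1.199 -0.022  0.107] 31.3
```

{"method": "play_rows", "body": {"deltas": [[0,0,0,0,0,-0.0333]]}}

```text
clock: 17.75
tool_pos: [0.5805, -0.0984, 0.1519]
orientation: [180.0, -0.0, -149.2]
force: [0.0, 3.7, -2.6]
opening: 0.0315
gripper_force: 30.0
```

```bash
python3 st.py
```

```text
17.75 -68.6 [580.5 -98.4 151.9] [ 180.    -0.  -149.2] F [ 0.   3.7 -2.6] M [ 1.05  -0.158  0.115] 31.5
```

I've turned 224° in total with two suspected clicks, and the foot is still descending. I'll let go and look at the marks from the +y side with the wrist camera tilted.

{"method": "play_rows", "body": {"deltas": [[0,0,0.0,0,0,0],[0,0,0,0,0,0],[0,0,0,0,0,0],[0,0,0,0,0,0],[0,0,0.05,0,0,0],[0,0,0.05,0,0,0],[0.02,0.04,0.01,0,0,0.0475],[0.02,0.04,0.0125,0,0,0.0475],[0,0.008,0,0,0,0.0475],[0,0,0,0,0,0.0475]], "gripper": 0.36}}

```text
clock: 18.75
tool_pos: [0.6127, -0.0272, 0.2506]
orientation: [-180.0, -0.0, -114.3]
force: [-0.9, 0.0, -1.2]
opening: 0.0598
gripper_force: 0.0
```

{"method": "play_rows", "body": {"deltas": [[0,0,0,0,0,0.0475],[0,0,0,0,0,0.0475],[0,0,0,0,0,0.0475],[0,0,0,0,0,0.0475],[0,0,0,0,0,0.0475],[0,0,0,0,0,0.0475],[0,0,0,0,0,0.0475],[0,0,0,0,0,0.0475],[0,0,0,0,0,0.0475],[0,0,0,0,0,0.0475]]}}

```text
clock: 19.75
tool_pos: [0.6122, -0.0287, 0.2503]
orientation: [180.0, -0.1, -28.9]
force: [0.4, 0.9, -0.1]
opening: 0.0595
gripper_force: 0.0
```

{"method": "play_rows", "body": {"deltas": [[0,0,0,0,0,0.0475],[0,0,0,0,0,0.0475],[0,0,0,0,0,0.0475],[0,0,0,0,0,0.0475],[0,0,0,0,0,0.0475],[0,0,0,0,0,0.0475],[0,0,0,0,0,0.0475],[0,0,0,0,0,0.0475],[0,0,0,0,0,0.0475],[0,0,0,0,0,0.0475]]}}

```text
clock: 20.75
tool_pos: [0.6122, -0.0287, 0.2503]
orientation: [180.0, -0.1, 56.6]
force: [-0.2, 0.2, 0.2]
opening: 0.0597
gripper_force: 0.0
```

{"method": "play_rows", "body": {"deltas": [[0,0,0,0,0,0.0475],[0,0,0,-0.0352,0.0164,0],[0,0,0,-0.0352,0.0164,0],[0,0,0,-0.0352,0.0164,0],[0,0,0,-0.0352,0.0164,0],[0,0,0,0,0,0],[0,0,0,0,0,0]]}}

```text
clock: 21.45
tool_pos: [0.6123, -0.0279, 0.2492]
orientation: [180.0, 27.9, 64.9]
force: [-0.2, 0.1, 1.2]
opening: 0.0598
gripper_force: 0.0
```

```bash
python3 st.py; cat > look.py <<'E'
from h import *
import sys
m=camera_model('wrist');p,d=snapshot('wrist');n=sys.argv[1];cv2.imwrite(f'pics/{n}_full.png',p);np.savez(f'pics/{n}.npz',d=d,**m)
W=m["world_to_cam"];print("cam",(-W[:3,:3].T@W[:3,3]).round(3),W[2,:3].round(2))
u,v=proj(m,[.5793,-.099,.125])[0];print(u,v)
x0,y0=int(np.clip(u-40,0,480)),int(np.clip(v-40,0,340));print("crop",x0,y0)
cv2.imwrite(f'pics/{n}.png',cv2.resize(p[y0:y0+80,x0:x0+80],None,fx=7,fy=7,interpolation=cv2.INTER_CUBIC))
E
python3 look.py f
```

```text
21.45 123.5 [612.3 -27.9 249.2] [180.   27.9  64.9] F [-0.2  0.1  1.2] M [ 1.314 -0.662 -0.039] 59.8
cam [0.668 0.095 0.334] [-0.3  -0.64 -0.71]
278.3785190854978 220.22632607727743
crop 238 180
```

View pics/f.png

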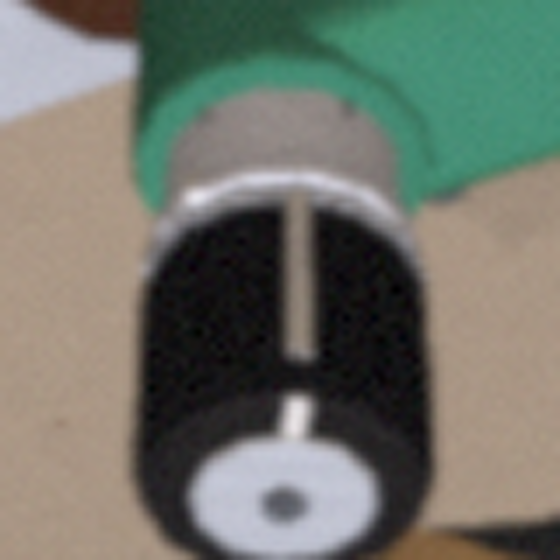

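The crop (image upside down, knob base at top) shows the knob's line down its side at crop px (297,200–355), and the collar tick at (298,190) is in line with it. That suggests no clicks yet, so the torque dips were pad slips. I'll measure the angles and the sink.

```bash
python3 - <<'E'
from h import *
p=cv2.imread('pics/f_full.png').astype(int);m=dict(np.load('pics/f.npz'));d=m['d']
v,u=np.mgrid[175:265,235:305].reshape(2,-1);P=onz_depth(m,u,v,d[v,u])
ax=np.array([.5793,-.0988]);r=np.hypot(*(P[:,:2]-ax).T)
t=P[(r<.010)&(P[:,2]>.13)];print("knob top z",np.median(t[:,2]),len(t))
# project candidate angles on knob lower rim and collar, print brightness vs angle
zt=np.median(t[:,2]);
for nm,z,R in(("knob low",zt-.027,.0165),("knob mid",zt-.016,.0165),("collar",zt-.0335,.016),("collar2",zt-.035,.016)):
    A=np.radians(np.arange(20,115,4));Q=proj(m,np.c_[ax[0]+R*np.cos(A),ax[1]+R*np.sin(A),np.full(len(A),z)])
    b=cv2.remap(p.min(2).astype(np.float32),Q[:,:1].astype(np.float32),Q[:,1:].astype(np.float32),cv2.INTER_LINEAR)[:,0]
    print(nm,[(int(round(np.degrees(a))),int(x)) for a,x in zip(A,b)])
E
```

```text
knob top z 0.15728011294508562 373
knob low [(20, 62), (24, 59), (28, 56), (32, 53), (36, 41), (40, 37), (44, 35), (48, 34), (52, 40), (56, 84), (60, 113), (64, 88), (68, 41), (72, 23), (76, 25), (80, 26), (84, 27), (88, 29), (92, 39), (96, 34), (100, 41), (104, 32), (108, 42), (112, 53)]
knob mid [(20, 20), (24, 16), (28, 16), (32, 12), (36, 18), (40, 17), (44, 14), (48, 21), (52, 32), (56, 85), (60, 115), (64, 85), (68, 31), (72, 13), (76, 16), (80, 12), (84, 15), (88, 16), (92, 14), (96, 12), (100, 11), (104, 13), (108, 19), (112, 17)]
collar [(20, 162), (24, 174), (28, 180), (32, 181), (36, 171), (40, 180), (44, 181), (48, 188), (52, 199), (56, 192), (60, 180), (64, 185), (68, 187), (72, 193), (76, 197), (80, 202), (84, 182), (88, 183), (92, 181), (96, 188), (100, 208), (104, 216), (108, 181), (112, 151)]
collar2 [(20, 134), (24, 141), (28, 142), (32, 140), (36, 137), (40, 139), (44, 140), (48, 146), (52, 149), (56, 147), (60, 141), (64, 142), (68, 144), (72, 144), (76, 149), (80, 151), (84, 148), (88, 145), (92, 140), (96, 144), (100, 152), (104, 176), (108, 181), (112, 155)]
```

The knob mark is at 60° (knob turned 210°), but the sink is only about 5.8–6.4 mm. The thimble therefore turned only about 165° and its mark should be near 105°, meaning 2 clicks; a bright spot shows at 104°. I'll confirm from that side.

{"method": "play_rows", "body": {"deltas": [[-0.045,0.004,0,0,0,0],[-0.045,0.004,0,0,0,0],[-0.045,0.004,0,0,0,0],[-0.045,0.004,0,0,0,0],[0,0,0,0,0,0],[0,0,0,0,0,0]]}}

```text
clock: 22.1
tool_pos: [0.468, -0.0161, 0.2517]
orientation: [179.7, 27.7, 64.7]
force: [1.0, -0.2, 0.3]
opening: 0.0593
gripper_force: 0.0
```

```bash
python3 st.py; python3 look.py g; cat > marks.py <<'E'
from h import *
import sys
n=sys.argv[1];a0,a1=int(sys.argv[2]),int(sys.argv[3]);zt=float(sys.argv[4])
p=cv2.imread(f'pics/{n}_full.png').astype(int);m=dict(np.load(f'pics/{n}.npz'));ax=np.array([.5793,-.0988])
for dz,R in((.010,.0165),(.020,.0165),(.028,.0165),(.033,.016),(.034,.016),(.035,.016),(.036,.016),(.037,.016)):
    A=np.radians(np.arange(a0,a1,5));Q=proj(m,np.c_[ax[0]+R*np.cos(A),ax[1]+R*np.sin(A),np.full(len(A),zt-dz)])
    b=cv2.remap(p.min(2).astype(np.float32),Q[:,:1].astype(np.float32),Q[:,1:].astype(np.float32),cv2.INTER_LINEAR)[:,0]
    print(dz,[(int(round(np.degrees(a))),int(x)) for a,x in zip(A,b)])
E
python3 marks.py g 40 170 .157
```

```text
22.1 115.6 [468.  -16.1 251.7] [179.7  27.7  64.7] F [ 1.  -0.2  0.3] M [ 1.345 -0.821  0.043] 59.3
cam [0.524 0.106 0.337] [-0.3  -0.64 -0.71]
468.01686368031363 167.7691099742476
crop 428 127
0.01 [(40, 48), (45, 21), (50, 26), (55, 70), (60, 116), (65, 89), (70, 21), (75, 18), (80, 13), (85, 18), (90, 10), (95, 17), (100, 16), (105, 7), (110, 7), (115, 7), (120, 11), (125, 17), (130, 17), (135, 15), (140, 14), (145, 12), (150, 17), (155, 11), (160, 17), (165, 10)]
0.02 [(40, 46), (45, 25), (50, 24), (55, 70), (60, 112), (65, 86), (70, 26), (75, 20), (80, 14), (85, 12), (90, 16), (95, 16), (100, 15), (105, 14), (110, 15), (115, 17), (120, 14), (125, 17), (130, 12), (135, 8), (140, 13), (145, 13), (150, 15), (155, 12), (160, 11), (165, 14)]
0.028 [(40, 123), (45, 113), (50, 121), (55, 124), (60, 123), (65, 98), (70, 107), (75, 113), (80, 92), (85, 77), (90, 85), (95, 88), (100, 78), (105, 81), (110, 76), (115, 70), (120, 70), (125, 74), (130, 76), (135, 67), (140, 78), (145, 76), (150, 69), (155, 66), (160, 80), (165, 90)]
0.033 [(40, 136), (45, 151), (50, 160), (55, 170), (60, 182)
[... 766 characters left out ...]
130, 128), (135, 127), (140, 118), (145, 112), (150, 116), (155, 120), (160, 127), (165, 118)]
0.036 [(40, 88), (45, 97), (50, 117), (55, 131), (60, 126), (65, 129), (70, 129), (75, 126), (80, 131), (85, 128), (90, 126), (95, 122), (100, 123), (105, 118), (110, 124), (115, 117), (120, 114), (125, 110), (130, 111), (135, 111), (140, 107), (145, 102), (150, 102), (155, 103), (160, 107), (165, 103)]
0.037 [(40, 79), (45, 86), (50, 113), (55, 127), (60, 127), (65, 131), (70, 130), (75, 127), (80, 132), (85, 129), (90, 126), (95, 124), (100, 121), (105, 117), (110, 121), (115, 117), (120, 114), (125, 108), (130, 109), (135, 107), (140, 104), (145, 101), (150, 98), (155, 99), (160, 99), (165, 93)]
```

View pics/g.png

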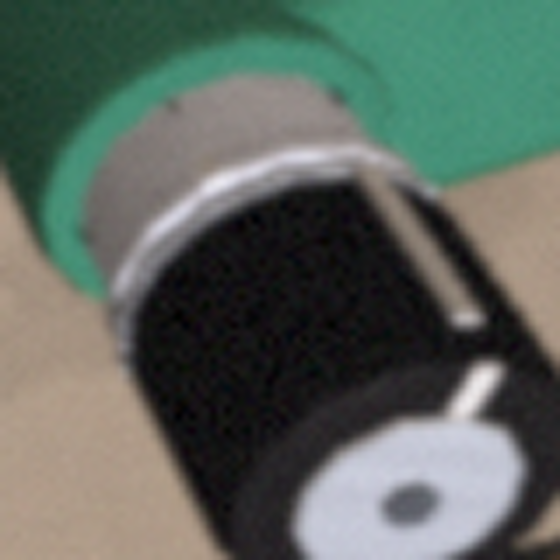

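Both views put the thimble mark at 105° (crop px (215,185)) and the knob mark at 60°. That is 45°, exactly two clicks so far. I'll regrip for two more.

{"method": "play_rows", "body": {"deltas": [[0.035,-0.026,0,0.0352,-0.0164,0],[0.035,-0.026,0,0.0352,-0.0164,0],[0.035,-0.026,0,0.0352,-0.0164,0],[0.0345,-0.025,0,0.0352,-0.0164,0],[0,0,0,0,0,0],[0,0,-0.04,0,0,0],[0,0,0,0,0,0],[0,0,0,0,0,0]]}}

```text
clock: 22.95
tool_pos: [0.5797, -0.0985, 0.2181]
orientation: [-179.9, 0.0, 64.8]
force: [0.4, 0.2, 0.8]
opening: 0.0594
gripper_force: 0.0
```

```bash
python3 st.py
```

```text
22.95 145.4 [579.7 -98.5 218.1] [-179.9    0.    64.8] F [0.4 0.2 0.8] M [-0.084 -0.116  0.02 ] 59.4
```

{"method": "play_rows", "body": {"deltas": [[0,0,-0.04,0,0,0],[0,0,-0.03,0,0,0],[0,0,-0.0125,0,0,0],[0,0,0,0,0,0],[0,0,0,0,0,0]]}}

```text
clock: 23.45
tool_pos: [0.5808, -0.0979, 0.1538]
orientation: [179.9, -0.1, 64.8]
force: [0.7, 0.2, 1.1]
opening: 0.0599
gripper_force: 0.0
```

{"method": "play_rows", "body": {"deltas": [[0,0,0,0,0,0],[0,0,0,0,0,0],[0,0,0,0,0,0],[0,0,0,0,0,0],[0,0,0,0,0,0],[0,0,0,0,0,0]], "gripper": -1}}

```text
clock: 24.05
tool_pos: [0.5802, -0.0983, 0.1527]
orientation: [179.9, -0.1, 64.8]
force: [1.1, -1.1, 1.8]
opening: 0.0315
gripper_force: 30.0
```

```bash
python3 st.py
```

```text
24.05 145.4 [580.2 -98.3 152.7] [ 1.799e+02 -1.000e-01  6.480e+01] F [ 1.1 -1.1  1.8] M [-0.321 -0.382  0.008] 31.5
```

Small grip forces. I'll turn in 6° steps and watch torque and z.

{"method": "play_rows", "body": {"deltas": [[0,0,0,0,0,-0.0333]]}}

```text
clock: 24.15
tool_pos: [0.5801, -0.0983, 0.1527]
orientation: [179.9, -0.1, 58.7]
force: [0.2, -1.5, 2.2]
opening: 0.0314
gripper_force: 30.0
```

```bash
python3 st.py
```

```text
24.15 139.4 [580.1 -98.3 152.7] [ 1.799e+02 -1.000e-01  5.870e+01] F [ 0.2 -1.5  2.2] M [-0.416 -0.12   0.108] 31.4
```

{"method": "play_rows", "body": {"deltas": [[0,0,-0.0002,0,0,-0.0333]]}}

```text
clock: 24.25
tool_pos: [0.5801, -0.0983, 0.1526]
orientation: [180.0, -0.1, 52.6]
force: [-0.3, -0.2, 2.7]
opening: 0.0314
gripper_force: 30.0
```

```bash
python3 st.py
```

```text
24.25 133.2 [580.1 -98.3 152.6] [ 1.80e+02 -1.00e-01  5.26e+01] F [-0.3 -0.2  2.7] M [-0.341 -0.092  0.087] 31.4
```

{"method": "play_rows", "body": {"deltas": [[0,0,-0.0002,0,0,-0.0333]]}}

```text
clock: 24.35
tool_pos: [0.5801, -0.0984, 0.1524]
orientation: [180.0, -0.1, 46.5]
force: [-0.8, -1.4, 3.1]
opening: 0.0312
gripper_force: 30.0
```

```bash
python3 st.py
```

```text
24.35 127.1 [580.1 -98.4 152.4] [ 1.80e+02 -1.00e-01  4.65e+01] F [-0.8 -1.4  3.1] M [-0.324 -0.098  0.155] 31.2
```

{"method": "play_rows", "body": {"deltas": [[0,0,0,0,0,-0.0333]]}}

```text
clock: 24.45
tool_pos: [0.58, -0.0983, 0.1523]
orientation: [180.0, -0.1, 40.5]
force: [1.0, -0.1, 2.0]
opening: 0.0313
gripper_force: 30.0
```

```bash
python3 st.py
```

```text
24.45 121.1 [580.  -98.3 152.3] [ 1.80e+02 -1.00e-01  4.05e+01] F [ 1.  -0.1  2. ] M [-0.371 -0.192  0.127] 31.3
```

{"method": "play_rows", "body": {"deltas": [[0,0,0,0,0,-0.0333]]}}

```text
clock: 24.55
tool_pos: [0.5799, -0.0983, 0.1522]
orientation: [180.0, -0.1, 34.6]
force: [-0.1, -1.0, 0.7]
opening: 0.0315
gripper_force: 30.0
```

```bash
python3 st.py
```

```text
24.55 115.1 [579.9 -98.3 152.2] [ 1.80e+02 -1.00e-01  3.46e+01] F [-0.1 -1.   0.7] M [-0.44  -0.278  0.223] 31.5
```

Torque is climbing to 0.22, so the foot bears. I'll continue without following down.

{"method": "play_rows", "body": {"deltas": [[0,0,0,0,0,-0.0333]]}}

```text
clock: 24.65
tool_pos: [0.5801, -0.0983, 0.1521]
orientation: [180.0, -0.1, 28.5]
force: [0.9, -0.1, -0.1]
opening: 0.0312
gripper_force: 30.0
```

```bash
python3 st.py
```

```text
24.65 109.1 [580.1 -98.3 152.1] [ 1.80e+02 -1.00e-01  2.85e+01] F [ 0.9 -0.1 -0.1] M [-0.19  -0.447  0.06 ] 31.2
```

{"method": "play_rows", "body": {"deltas": [[0,0,0,0,0,-0.0333]]}}

```text
clock: 24.75
tool_pos: [0.58, -0.0983, 0.1521]
orientation: [180.0, -0.1, 22.5]
force: [1.1, -0.8, 1.4]
opening: 0.0315
gripper_force: 30.0
```

```bash
python3 st.py
```

```text
24.75 103.1 [580.  -98.3 152.1] [ 1.80e+02 -1.00e-01  2.25e+01] F [ 1.1 -0.8  1.4] M [-0.222 -0.467 -0.022] 31.5
```

{"method": "play_rows", "body": {"deltas": [[0,0,0,0,0,-0.0333]]}}

```text
clock: 24.85
tool_pos: [0.58, -0.0982, 0.1521]
orientation: [180.0, -0.1, 16.6]
force: [0.3, 0.5, 1.9]
opening: 0.0314
gripper_force: 30.0
```

```bash
python3 st.py
```

```text
24.85 97.1 [580.  -98.2 152.1] [ 1.80e+02 -1.00e-01  1.66e+01] F [0.3 0.5 1.9] M [-0.098 -0.119  0.15 ] 31.4
```

{"method": "play_rows", "body": {"deltas": [[0,0,0,0,0,-0.0333]]}}

```text
clock: 24.95
tool_pos: [0.5799, -0.0982, 0.1521]
orientation: [180.0, -0.1, 10.6]
force: [1.2, 0.0, -0.2]
opening: 0.0313
gripper_force: 30.0
```

```bash
python3 st.py
```

```text
24.95 91.1 [579.9 -98.2 152.1] [ 1.80e+02 -1.00e-01  1.06e+01] F [ 1.2  0.  -0.2] M [-0.109 -0.153  0.107] 31.3
```

Third click was around yaw 28°. On to the fourth.

{"method": "play_rows", "body": {"deltas": [[0,0,0,0,0,-0.0333]]}}

```text
clock: 25.05
tool_pos: [0.5798, -0.0982, 0.152]
orientation: [180.0, -0.1, 4.6]
force: [0.2, -0.1, 0.1]
opening: 0.0313
gripper_force: 30.0
```

```bash
python3 st.py
```

```text
25.05 85.1 [579.8 -98.2 152. ] [ 1.8e+02 -1.0e-01  4.6e+00] F [ 0.2 -0.1  0.1] M [-0.072 -0.241  0.227] 31.3
```

{"method": "play_rows", "body": {"deltas": [[0,0,0,0,0,-0.0333]]}}

```text
clock: 25.15
tool_pos: [0.58, -0.0981, 0.152]
orientation: [180.0, -0.1, -1.4]
force: [1.6, -0.8, 0.2]
opening: 0.0314
gripper_force: 30.0
```

```bash
python3 st.py
```

```text
25.15 79.1 [580.  -98.1 152. ] [ 1.8e+02 -1.0e-01 -1.4e+00] F [ 1.6 -0.8  0.2] M [-0.105 -0.523 -0.038] 31.4
```

{"method": "play_rows", "body": {"deltas": [[0,0,0,0,0,-0.0333]]}}

```text
clock: 25.25
tool_pos: [0.58, -0.0981, 0.152]
orientation: [-180.0, -0.1, -7.4]
force: [1.6, 1.1, -0.6]
opening: 0.0313
gripper_force: 30.0
```

```bash
python3 st.py
```

```text
25.25 73.1 [580.  -98.1 152. ] [-1.8e+02 -1.0e-01 -7.4e+00] F [ 1.6  1.1 -0.6] M [-0.032 -0.391  0.024] 31.3
```

Fourth click seen, with torque near zero at the detent. I'll release and verify from the +y side.

{"method": "play_rows", "body": {"deltas": [[0,0,0,0,0,0],[0,0,0,0,0,0],[0,0,0,0,0,0],[0,0,0,0,0,0],[0,0,0.05,0,0,0],[0,0,0.05,0,0,0],[0.02,0.04,0.01,0,0,0.045],[0.02,0.04,0.0125,0,0,0.045],[0,0.008,0,0,0,0.045],[0,0,0,0,0,0.045]], "gripper": 0.36}}

```text
clock: 26.25
tool_pos: [0.6122, -0.0263, 0.2501]
orientation: [180.0, -0.1, 25.7]
force: [-0.5, -0.3, -0.5]
opening: 0.0593
gripper_force: 0.0
```

{"method": "play_rows", "body": {"deltas": [[0,0,0,0,0,0.045],[0,0,0,0,0,0.045],[0,0,0,0,0,0.045],[0,0,0,0,0,0.045],[0,0,0,-0.0352,0.0164,0],[0,0,0,-0.0352,0.0164,0],[0,0,0,-0.0352,0.0164,0],[0,0,0,-0.0352,0.0164,0],[0,0,0,0,0,0],[0,0,0,0,0,0]]}}

```text
clock: 27.25
tool_pos: [0.6118, -0.0271, 0.2488]
orientation: [176.2, 27.7, 56.8]
force: [-0.2, -0.8, 0.7]
opening: 0.0598
gripper_force: 0.0
```

```bash
python3 st.py; python3 look.py k; python3 - <<'E'
from h import *
p=cv2.imread('pics/k_full.png').astype(int);m=dict(np.load('pics/k.npz'));d=m['d']
v,u=np.mgrid[150:290,215:325].reshape(2,-1);P=onz_depth(m,u,v,d[v,u]);ax=np.array([.5793,-.0988]);r=np.hypot(*(P[:,:2]-ax).T)
t=P[(r<.010)&(P[:,2]>.13)];zt=np.median(t[:,2]);print("top z",zt)
for R,z in((.0135,zt),(.0150,zt)):
    A=np.radians(np.arange(-180,180,5));Q=proj(m,np.c_[ax[0]+R*np.cos(A),ax[1]+R*np.sin(A),np.full(len(A),z)])
    b=cv2.remap(p.min(2).astype(np.float32),Q[:,:1].astype(np.float32),Q[:,1:].astype(np.float32),cv2.INTER_LINEAR)[:,0]
    print("rim",R,[(int(round(np.degrees(a))),int(x)) for a,x in zip(A,b) if x>90])
E
python3 marks.py k 10 125 .1565 | sed -n '3,6p'
```

```text
27.25 116.3 [611.8 -27.1 248.8] [176.2  27.7  56.8] F [-0.2 -0.8  0.7] M [ 1.256 -0.744 -0.021] 59.8
cam [0.677 0.091 0.334] [-0.33 -0.62 -0.71]
281.02195213046656 220.63265272002153
crop 241 180
top z 0.15642011877130196
rim 0.0135 [(-15, 140), (-10, 194), (-5, 173), (0, 99)]
rim 0.015 [(-180, 109), (-175, 106), (-170, 108), (-165, 113), (-160, 117), (-155, 114), (-150, 115), (-45, 91), (-40, 104), (-35, 101), (-30, 90), (-15, 110), (-10, 162), (-5, 151), (170, 97), (175, 107)]
0.028 [(10, 101), (15, 89), (20, 86), (25, 84), (30, 78), (35, 67), (40, 69), (45, 52), (50, 61), (55, 61), (60, 56), (65, 50), (70, 53), (75, 60), (80, 58), (85, 55), (90, 55), (95, 60), (100, 74), (105, 74), (110, 70), (115, 74), (120, 74)]
0.033 [(10, 144), (15, 140), (20, 164), (25, 189), (30, 198), (35, 177), (40, 186), (45, 196), (50, 187), (55, 191), (60, 188), (65, 183), (70, 195), (75, 200), (80, 209), (85, 179), (90, 170), (95, 174), (100, 179), (105, 172), (110, 166), (115, 149), (120, 131)]
0.034 [(10, 132), (15, 137), (20, 158), (25, 173), (30, 175), (35, 164), (40, 165), (45, 173), (50, 178), (55, 183), (60, 181), (65, 172), (70, 175), (75, 194), (80, 204), (85, 182), (90, 165), (95, 167), (100, 177), (105, 174), (110, 167), (115, 154), (120, 136)]
0.035 [(10, 121), (15, 127), (20, 137), (25, 141), (30, 145), (35, 138), (40, 138), (45, 143), (50, 150), (55, 150), (60, 149), (65, 143), (70, 144), (75, 157), (80, 167), (85, 157), (90, 143), (95, 142), (100, 149), (105, 153), (110, 147), (115, 141), (120, 132)]
```

View pics/k.png

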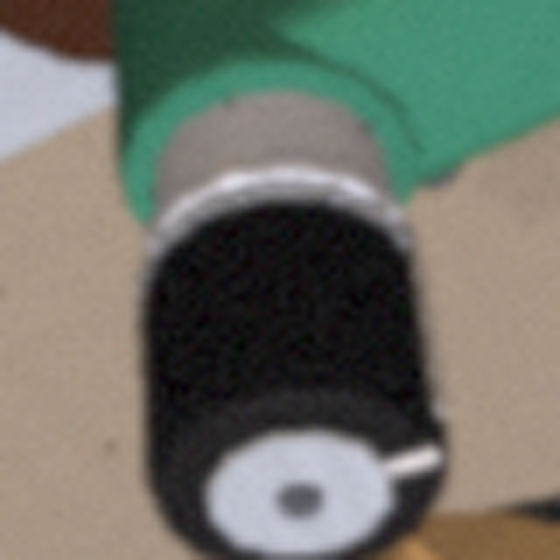

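Knob mark is at -9° and thimble mark at 80°, 89° apart, so four clicks. A last check that the lift has not moved, then I hand in.

```bash
python3 lift.py z scene; python3 - <<'E'
import cv2,numpy as np
a=cv2.imread("pics/d_scene.png")[275:312,290:330].astype(int);b=cv2.imread("pics/z_scene.png")[275:312,290:330].astype(int)
print("pixels changed",(abs(a-b).max(2)>60).sum(),"of",a[...,0].size)
E
```

```text
27.3 [ 25.6  23.5  -6.7  17.4 -82.4 116.3] [ 0.6118 -0.0276  0.2497] [176.14  27.6   56.73] 0.059398210589688624
scene (296, 280, 31, 29) ((561.9244384765625, -100.12290954589844), (68.25264739990234, 59.550132751464844), 66.2662124633789) [ 528.5 -135.2] [594.6 -68.6]
pixels changed 140 of 1480
```

```bash
python3 -c "
from plant import *
print(close_job())"
```

```text
the job is handed in; nothing more can be done
None
```

The dark lift is flush against the fence and nipped under the foot after four ratchet clicks (marks 89° apart); the arm is clear and the job was handed in at about 27 s.

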